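Hold the amplifier module up to the inspection camera

ROBOT

A 7-joint arm with a two-finger parallel gripper is mounted at the origin on the work surface. World frame = base frame: x ahead of the robot, y to its left, z up, the work surface at z = 0. Lengths are in mm, angles in rad, forces in N, time in s.
With the tool pointing down it reaches from about 425 to 975 mm from the base axis. Payload 16.7 kg.
Tool frame: the origin (TCP) lies between the finger pads; the fingertips stand 17 mm ahead of it and the grasp point (between the pads) lies 2 mm behind it; z points along the fingers, x is the direction in which the jaws open and shut, and the axes are right-handed (so a half turn about z gives the same grasp; the last joint's range is limited). The gripper opens to 85 mm and grips with 20 to 120 N. Pads are 22 mm wide; open, the fingers measure 114 mm over their backs; the gripper's body (76 mm by 85 mm) begins 54 mm behind the grasp point. The pads swing forward as they close: fully open they stand 13 mm farther back than shut.
Start: joints at [1.163, 0.426, 0.074, 1.606, -0.034, 1.111, -0.067], TCP at [172.063, -652.665, 248.302] pointing down, gripper open.
Joint ranges: [-2.85, 2.85], [-0.5, 2.14], [-1.23, 1.37], [0.21, 2.46], [-1.02, 4.16], [0.16, 2.05], [-2.73, 2.73]. Speed limits (rad/s): [1.89, 1.89, 2.39, 2.39, 3.01, 3.01, 3.01].

INTERFACE

Orientations are given as a unit quaternion [w, x, y, z].
In Python, from station import r gives the robot as it stands.
- The arm moves only by the tool drive_tool, never from a script. Its arguments are lists of equal length, an entry for each row: "dp": the shift along the world's x, y, z in mm, a list of three; "rotation": the turn, a rotation vector about the world's x, y, z in rad, a list of three; "claw": the gripper command: -1 is shut, 1 is fully open, values between are in proportion. In form: {"dp": [[x, y, z], ...], "rotation": [[wx, wy, wz], ...], "claw": [claw, ...]}. A call has 1 to 12 rows; each row is the pose to reach, as a shift and turn from the pose commanded when the call began; what a row does not reach only later rows make up. A row lasts 1/10 s, in which the tool goes at most 50 mm and 8.59 degrees, less where a joint would pass 70% of its speed; a pose out of reach is approached as far as the arm can. A call with a gripper value outside its range is refused whole. The fingers move at their own pace and stop on an object; "newtons" is the grip in N (left out, the last holds). Time passes only in rows, so rows that repeat a pose let the fingers close. It gives the time, the measured TCP pose, the force and the opening at its end, in the units of the state.
- r.sense(): the state, without advancing time (a new reading comes with each control period).
- r.get_image(name): name is "scene" or "top" or "wrist"; returns the picture (384x512x3 uint8, red, green, blue); there is no depth.
- r.camera_model(name): a dict with "camera_matrix" (3x3 intrinsics, pixels), "camera_from_world" (4x4, takes a point from world to camera coordinates). Camera axes: x right, y up, looking along -z (the intrinsics and any distortion apply to the point x, -y, -z); pixel columns grow to the right and rows downward; lengths in mm; the calibration is good to about 2 mm. A picture is of the moment at which its call begins: read the wrist's pose just before it. camera_model takes no time and is no camera call; for the wrist camera it gives the pose at the moment of the call.
- r.finish_job(): hands the job in, once; it reports no verdict.
The state is a dict: "time": time; "q": joint angles; "joint_velocities": joint speeds; "effort": joint torques, N m; "position": TCP position; "tcp_rot": TCP orientation; "ft_force": force on the tool from outside, world axes, zero at the start; "moment": the same for the moment, N m; "grip_width": finger opening in mm.
Only numpy, scipy, OpenCV 4.12 (cv2) and the standard library are available. Lean on these libraries where they do the work, as an engineer would, in place of code of your own. Each camera call takes 0.05 s, during which the arm holds its last target. There are 200 camera calls.

TASK

Lift the amplifier module, the circuit board with the finned heat sink along its top edge, out of its slot in the opened amplifier and hold it up for the inspection camera: component side facing the lens and square to it, heat sink uppermost, the middle of the board on the lens's line of sight and 12 cm from the glass. Finish while still holding it there in the air, motionless and touching nothing else, and stay so. Do not touch the camera, and leave the tuner board and the other things on the bench where they are.

Things in the scene. Friction and masses are not known exactly. Their poses are not given: they have to be found in the camera images.
- module_mid (a point): Module: green board 100 wide, 92 tall, 2.4 mm thick, on edge in an amplifier slot; 0.2 kg. Point: middle of the board. x out of component side, y width, z up. Grip: finned aluminium heat sink, 92 mm long, along the top, z 22 to 46 mm; with the board it spans x -1.2 to 14.6 mm. Below it: flat transistors 6 mm deep; under z 3 mm, parts to x 20 mm. Back: solder joints, 2 mm.
- tuner_mid (a point): Tuner board in the amplifier's other slot, to stay there: like the module's board but 74 mm tall, without heat sink, with a steel screening can 44 x 34 mm on its component side. Point: middle of the board; axes as on the module. Which slot holds which board varies.
- amplifier: Opened amplifier, fixed steel tray 220 (x) x 260 mm (y). Origin on the bench under its middle. Heights above bench: front panel (-x) 102, rear 72, sides 52, transformer (+y) 66 mm. Two slots along x, at y -70 and 15 mm, component sides to -y; boards stand on a seat at 14 mm between guides 64 mm high, 1 mm play, no latch: each lifts straight up and is free after 50 mm.
- lens (a point): Middle of the front glass of the inspection camera: pale barrel 40 mm thick, 90 long, black ring lamp 60 mm across round the lens, on a stand (base 160 x 130 x 12 mm, column 362 mm high behind the barrel). It looks towards the robot, 15 to 35 degrees downwards. x: out of the glass along the line of sight; z: up in its picture, square to x; y: sideways. Place, height and slant vary.
- mug: A bystander: a white ceramic mug, about 82 mm across, 95 mm tall, standing. Origin at the centre of its underside.
- tumbler: A bystander: a pale plastic tumbler, about 74 mm across, 110 mm tall, standing. Origin at the centre of its underside.
- screw_dish: A bystander: a small steel screw dish, 76 mm across, 24 mm tall. Origin at the centre of its underside.
- screwdriver: A bystander: a black-handled screwdriver, lying flat on the bench, about 200 mm long. Origin near its middle, on the underside.
- tape_roll: A bystander: a roll of black tape, 90 mm across, 19 mm thick, lying flat. Origin at the centre of its underside.
- tuning_knob: A bystander: a removed aluminium knob, 38 mm across, 19 mm tall. Origin at the centre of its underside.
- multimeter: A bystander: a black hand-held multimeter, 165 x 80 x 40 mm, lying on its back. Origin at the centre of its underside.
Things that resemble listed ones, but are neither listed nor needed, are in the scene too. Leave any purple look-alike of the part that bears module_mid alone.

How it is judged:
By the outcome, as a careful person would: the job done as asked, in the order asked, and still so for the second after the job is handed in, while the arm keeps its last pose, push and grip.
It also fails if it takes over 51 s, if anything falls off the work surface, if the arm or the gripper's body presses on something with over 40 N, if the wrist force passes 120 N, or if a joint passes its speed limit or range.

## Working session

There is one attempt and no reset: what is moved stays moved. The work goes in short steps, Python scripts to look and compute and a tool call to move; the robot and the scene stay as the last step left them, time stands still between calls to the robot, and variables do not carry over. Pictures are saved under pics/ and viewed, about 8 in all and at most 12, crops included, and the job is handed in when it is done.

Besides the shell and the picture viewer there is one more tool, called after ">>>" by a JSON object that holds its "method" and its "body". drive_tool: Moves the arm, as the interface text tells. Its arguments: {"type":"object","properties":{"dp":{"type":"array"},"rotation":{"type":"array"},"claw":{"type":"array"},"newtons":{"type":"number"}},"required":["dp","rotation","claw"]}

```bash
mkdir -p pics; ls; python3 - <<'E'
from station import r
import cv2,numpy as np
np.set_printoptions(precision=4,suppress=True)
for n in ["scene","top"]:
    cv2.imwrite(f"pics/{n}0.png",cv2.resize(r.get_image(n)[:,:,::-1],(800,600),interpolation=cv2.INTER_CUBIC))
    m=r.camera_model(n); print(n,m)
print(r.sense())
E
```

```text
pics
scene {'camera_matrix': array([[437.768 ,   0.    , 261.2442],
       [  0.    , 437.768 , 184.3989],
       [  0.    ,   0.    ,   1.    ]]), 'camera_from_world': array([[    0.7863,     0.6178,     0.0013,  -467.5185],
       [   -0.5294,     0.6727,     0.517 ,   222.1125],
       [    0.3186,    -0.4072,     0.856 , -1718.64  ],
       [    0.    ,     0.    ,     0.    ,     1.    ]])}
top {'camera_matrix': array([[353.2319,   0.    , 251.7433],
       [  0.    , 353.2319, 190.998 ],
       [  0.    ,   0.    ,   1.    ]]), 'camera_from_world': array([[   -0.0033,    -0.9999,     0.0167,   -19.1023],
       [    0.9936,    -0.0014,     0.1128,  -618.4717],
       [   -0.1127,     0.017 ,     0.9935, -1215.6813],
       [    0.    ,     0.    ,     0.    ,     1.    ]])}
{'time': 0.1, 'q': array([ 1.1635,  0.4267,  0.0738,  1.6065, -0.0341,  1.1108, -0.0671]), 'joint_velocities': array([-0.0006, -0.001 ,  0.0008, -0.0014,  0.0014, -0.0003, -0.0024]), 'effort': array([  0.0082, -95.1534,   3.7715, -46.4402,   0.0197,   0.0065,
        -0.    ]), 'position': array([ 171.986 , -652.3685,  247.6861]), 'tcp_rot': array([-0.0003,  0.7921, -0.6104, -0.0005]), 'ft_force': array([0.62  , 0.4703, 0.0039]), 'moment': array([0.0133, 0.0401, 0.0149]), 'grip_width': 85.29595457110918}
```

View pics/scene0.png

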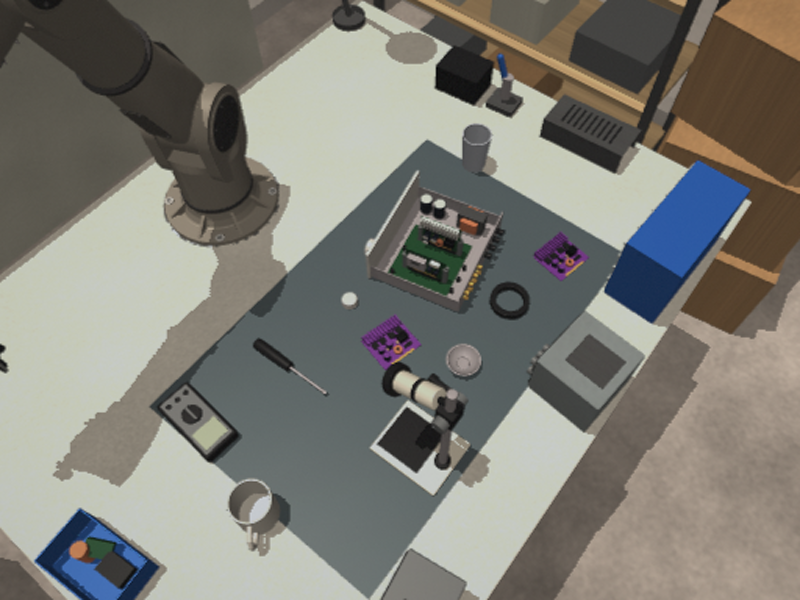

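View pics/top0.png

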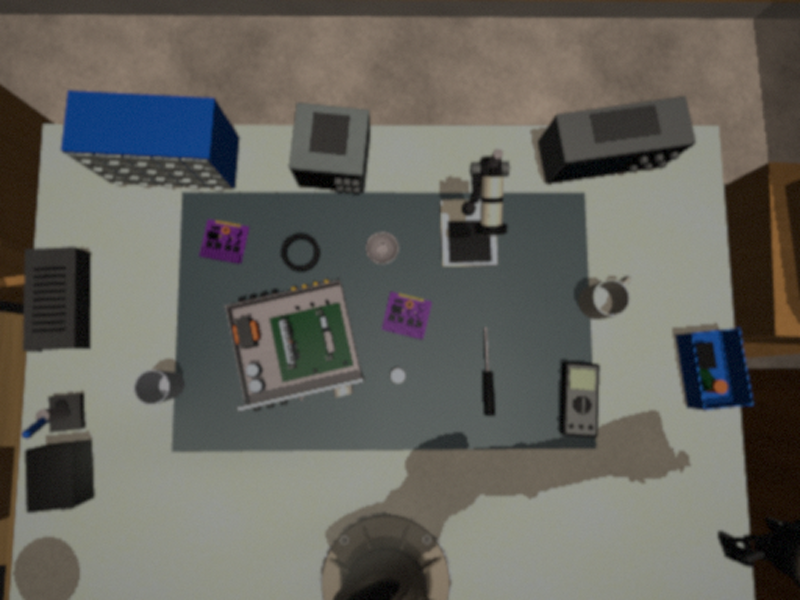

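```bash
cat > h.py <<'E'
import numpy as np, cv2
from station import r
from scipy.spatial.transform import Rotation as R
np.set_printoptions(precision=4,suppress=True)
def proj(m,P):
    T=m["camera_from_world"];p=np.atleast_2d(P)@T[:3,:3].T+T[:3,3]
    p=p*[1,-1,-1];p=p@m["camera_matrix"].T
    return p[:,:2]/p[:,2:]
def ray(m,uv):
    T=m["camera_from_world"];d=np.linalg.solve(m["camera_matrix"],[*uv,1])*[1,-1,-1]
    d=T[:3,:3].T@d;return -T[:3,:3].T@T[:3,3],d/np.linalg.norm(d)
def atz(m,uv,z):
    o,d=ray(m,uv);return o+d*(z-o[2])/d[2]
def tri(obs):
    A=0;b=0
    for m,uv in obs:
        o,d=ray(m,uv);M=np.eye(3)-np.outer(d,d);A=A+M;b=b+M@o
    X=np.linalg.solve(A,b);return X,[np.round(proj(m,X)[0]-uv,2) for m,uv in obs]
E
python3 - <<'E'
from h import *
def crop(n,x,y): return cv2.resize(cv2.imread(f"pics/{n}0.png")[y:y+150,x:x+200],(400,300),interpolation=cv2.INTER_CUBIC)
o=np.vstack([np.hstack([crop("scene",345,168),crop("top",200,270)]),np.hstack([crop("scene",350,345),crop("top",400,140)])])
cv2.imwrite("pics/c1.png",o)
T=r.camera_model("top");S=r.camera_model("scene");k=1.5625
for nm,uv,z in [("amp",(295,345),50),("hs",(285,340),100),("tuner",(325,335),80),("ring",(488,229),250),("base",(470,240),12),("mug",(605,300),50),("tumbler",(155,388),50)]:
    print(nm,atz(T,np.array(uv)/k,z))
print("lens",tri([(T,np.array((488,229))/k),(S,np.array((394,382))/k)]))
m=r.camera_model("wrist");print(m); s=r.sense();print(R.from_quat(s['tcp_rot'],scalar_first=True).as_matrix())
E
```

```text
amp [513.4084 197.5575  50.    ]
hs [522.5836 210.8852 100.    ]
tuner [533.917  128.3785  80.    ]
ring [ 727.0653 -197.8777  250.    ]
base [ 758.54   -200.9631   12.    ]
mug [ 612.5192 -497.2157   50.    ]
tumbler [420.68   500.7717  50.    ]
lens (array([ 723.4055, -199.1312,  255.4788]), [array([0.8 , 0.77]), array([ 1.2 , -0.16])])
{'camera_matrix': array([[304.8803,   0.    , 255.5322],
       [  0.    , 304.8803, 188.3054],
       [  0.    ,   0.    ,   1.    ]]), 'camera_from_world': array([[   0.2553,   -0.9669,   -0.0002, -675.5783],
       [   0.9278,    0.245 ,   -0.2813,   37.0585],
       [   0.2721,    0.0717,    0.9596, -379.1046],
       [   0.    ,    0.    ,    0.    ,    1.    ]])}
[[ 0.2549 -0.967  -0.0004]
 [-0.967  -0.2549  0.0011]
 [-0.0011  0.0001 -1.    ]]
```

View pics/c1.png

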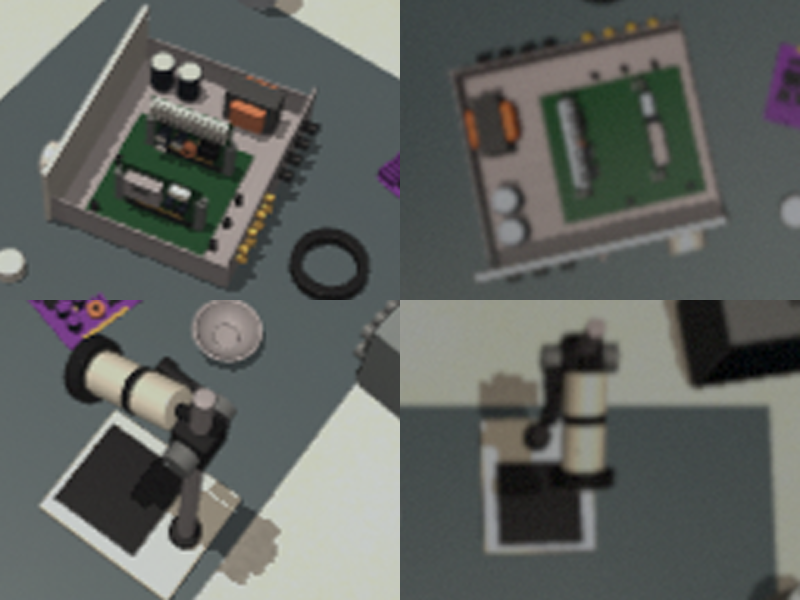

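```bash
python3 - <<'E'
from h import *
m=r.camera_model("wrist");s=r.sense();Rt=R.from_quat(s['tcp_rot'],scalar_first=True).as_matrix()
T=m["camera_from_world"];c=-T[:3,:3].T@T[:3,3]
print("cam pos in tool",Rt.T@(c-s['position']),"cam axes (x right,y up,z back) in tool\n",Rt.T@T[:3,:3].T)
# amp corners from top crop -> px ; crop scale 2 of display
Tm=r.camera_model("top");S=r.camera_model("scene");k=1.5625
t=lambda x,y:(np.array((x,y))-[400,0])/2/k+np.array([200,270])/k
sc=lambda x,y:np.array((x,y))/2/k+np.array([345,168])/k
print("panel top ends",atz(Tm,t(478,277),102),atz(Tm,t(725,222),102))
print("heat sink ends T",atz(Tm,t(568,98),106),atz(Tm,t(582,190),106))
print("tri ends", tri([(Tm,t(568,98)),(S,sc(231,133))]), tri([(Tm,t(582,190)),(S,sc(150,103))]))
t2=lambda x,y:(np.array((x,y))-[400,300])/2/k+np.array([400,140])/k
s2=lambda x,y:(np.array((x,y))-[0,300])/2/k+np.array([350,345])/k
print("base corners T",[atz(Tm,t2(*p),12) for p in((486,550),(594,548))])
print("base corners S",[atz(S,s2(*p),12) for p in((42,505),(115,410),(165,598))])
print("ring", tri([(Tm,t2(583,478)),(S,s2(92,371))]))
print("rear of barrel", tri([(Tm,t2(585,372)),(S,s2(178,408))]))
E
```

```text
cam pos in tool [   0.8125  -71.345  -126.4285] cam axes (x right,y up,z back) in tool
 [[ 1.     -0.0001 -0.001 ]
 [-0.0004 -0.9596 -0.2813]
 [-0.001   0.2813 -0.9596]]
panel top ends [380.074  303.5669 102.    ] [435.8778  46.1557 102.    ]
heat sink ends T [566.8099 212.7632 106.    ] [469.8835 196.2587 106.    ]
tri ends (array([569.5687, 215.7963, 104.2199]), [array([-0.8 , -0.79]), array([-1.04,  0.21])]) (array([470.8344, 198.7417,  97.3537]), [array([-0.31, -0.31]), array([-0.4 ,  0.07])])
base corners T [array([ 699.2264, -136.8206,   12.    ]), array([ 701.5428, -263.0127,   12.    ])]
base corners S [array([ 704.9515, -261.7123,   12.    ]), array([ 699.8485, -136.3565,   12.    ]), array([ 858.1406, -259.    ,   12.    ])]
ring (array([ 724.115 , -200.9405,  264.9307]), [array([-0.23, -0.22]), array([-0.35,  0.04])])
rear of barrel (array([ 811.9984, -196.8276,  307.6329]), [array([-0.13, -0.14]), array([-0.21,  0.03])])
```

>>> {"method": "drive_tool", "body": {"dp": [[40, 17, 5], [85, 37, 10], [130, 56, 15], [175, 75, 20], [220, 95, 25], [265, 114, 30], [310, 134, 36], [355, 153, 41], [400, 172, 46], [445, 192, 51], [500, 215, 57], [557, 240, 64]], "rotation": [[0, 0, 0], [0.07, 0.01, -0.02], [0.14, 0.02, -0.045], [0.21, 0.03, -0.07], [0.28, 0.04, -0.09], [0.36, 0.05, -0.11], [0.43, 0.055, -0.135], [0.5, 0.065, -0.16], [0.57, 0.075, -0.18], [0.64, 0.08, -0.2], [0.71, 0.09, -0.22], [0.781, 0.101, -0.245]], "claw": [0.0, 0.0, 0.0, 0.0, 0.0, 0.0, 0.0, 0.0, 0.0, 0.0, 0.0, 0.0]}}

```text
time: 1.3
position: [709.8, -420.8, 309.8]
tcp_rot: [0.271, -0.652, 0.653, 0.272]
ft_force: [1.4, -0.9, 1.3]
grip_width: 42.4
```

```bash
cat > snap.py <<'E'
import sys,pickle
from h import *
n=sys.argv[1];m=r.camera_model("wrist");im=r.get_image("wrist");s=r.sense()
cv2.imwrite(f"pics/{n}_raw.png",im[:,:,::-1]);cv2.imwrite(f"pics/{n}.png",cv2.resize(im[:,:,::-1],(800,600),interpolation=cv2.INTER_CUBIC))
pickle.dump(m,open(f"{n}.pkl","wb"));print(s['time'],s['position'],s['q'],s['grip_width'],abs(s['joint_velocities']).max())
print(R.from_quat(s['tcp_rot'],scalar_first=True).as_matrix())
E
python3 - <<'E'
import time
E
sleep 0; python3 snap.py w1
```

```text
1.35 [ 715.6166 -415.3948  305.7667] [ 0.7001  1.0182 -0.1069  0.6385 -0.5754  1.9497 -1.0393] 42.77546772405071 0.2233362908743856
[[-0.0016 -1.     -0.0038]
 [-0.697  -0.0016  0.7171]
 [-0.7171  0.0038 -0.697 ]]
```

View pics/w1.png

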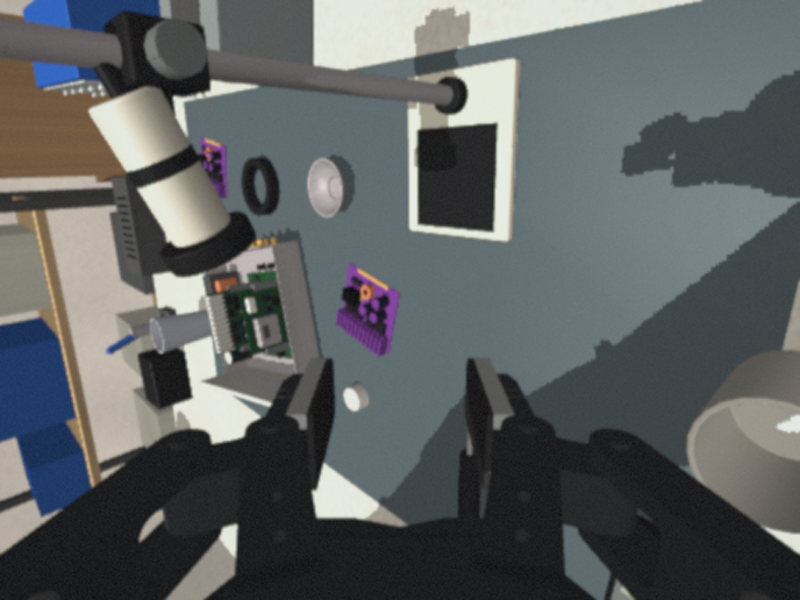

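>>> {"method": "drive_tool", "body": {"dp": [[-40, 0, 5], [-80, 0, 10], [-125, 0, 18], [-165, 20, 18], [-169, 50, 18], [-169, 80, 18], [-169, 110, 18], [-169, 145, 18], [-169, 180, 18], [-169, 212, 18], [-169, 212, 18], [-169, 212, 18]], "rotation": [[0, 0, 0], [-0.07, -0.08, -0.03], [-0.15, -0.16, -0.07], [-0.22, -0.25, -0.1], [-0.29, -0.33, -0.14], [-0.37, -0.41, -0.17], [-0.44, -0.5, -0.2], [-0.52, -0.58, -0.24], [-0.59, -0.66, -0.28], [-0.66, -0.74, -0.31], [-0.734, -0.826, -0.342], [-0.734, -0.826, -0.342]], "claw": [0.0, 0.0, 0.0, 0.0, 0.0, 0.0, 0.0, 0.0, 0.0, 0.0, 0.0, 0.0]}}

```text
time: 2.55
position: [540.3, -215.6, 335.9]
tcp_rot: [-0.29, 0.655, -0.648, 0.258]
ft_force: [1.0, -0.9, 0.3]
grip_width: 42.4
```

```bash
python3 snap.py w2; python3 - <<'E'
from h import *; import pickle
m=pickle.load(open("w2.pkl","rb"));print(proj(m,[[723,-200,264],[523,205,100]]))
a=cv2.imread("pics/w1_raw.png")[50:190,45:175]
a=cv2.resize(a,None,fx=3,fy=3,interpolation=cv2.INTER_CUBIC) #390x420
u=proj(m,[723,-200,264])[0].astype(int);x0=max(0,min(512-130,u[0]-65));y0=max(0,min(384-140,u[1]-60));print(x0,y0)
b=cv2.imread("pics/w2_raw.png")[y0:y0+140,x0:x0+130]
b=cv2.resize(b,None,fx=3,fy=3,interpolation=cv2.INTER_CUBIC)
cv2.imwrite("pics/c2.png",np.hstack([a,b]))
E
```

```text
2.6 [ 540.9358 -214.4978  336.1601] [ 0.4167 -0.0533  0.0517  2.2174 -0.9956  0.4471 -0.282 ] 42.739512191506115 0.1618459464077862
[[ 0.0295 -0.6991  0.7144]
 [-0.9989  0.0062  0.0474]
 [-0.0376 -0.715  -0.6982]]
[[246.5175  94.5525]
 [-95.2565 325.9753]]
181 34
```

View pics/c2.png

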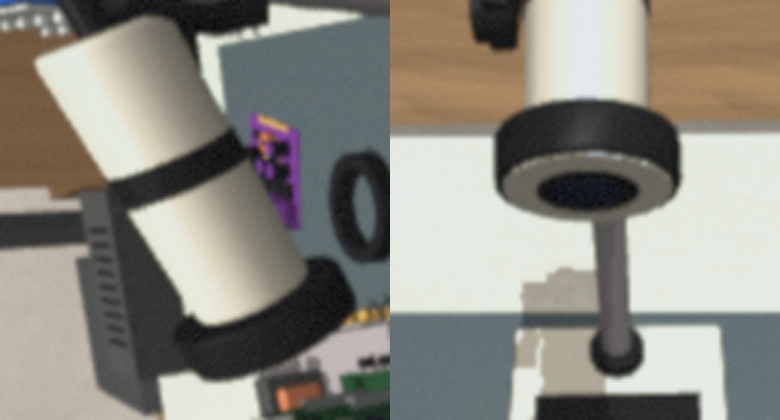

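```bash
cat > lens.py <<'E'
from h import *; import pickle
from scipy.optimize import least_squares
m1=pickle.load(open("w1.pkl","rb"));m2=pickle.load(open("w2.pkl","rb"))
A=lambda P:np.array(P,float)/3+[45,50]-1/3
B=lambda P:(np.array(P,float)-[390,0])/3+[181,34]-1/3
th=np.linspace(0,2*np.pi,90)
def frame(q):
    t,y=q[3],q[4]
    x=np.array([-np.cos(t)*np.cos(y),-np.cos(t)*np.sin(y),-np.sin(t)])
    yy=np.cross([0,0,1],x);yy/=np.linalg.norm(yy);return np.c_[x,yy,np.cross(x,yy)]
def circ(q,rad,s):
    F=frame(q);return q[:3]+s*F[:,0]+rad*(np.outer(np.cos(th),F[:,1])+np.outer(np.sin(th),F[:,2]))
def dist(m,pts3,obs):
    h=cv2.convexHull(proj(m,pts3).astype(np.float32))
    return [cv2.pointPolygonTest(h,tuple(map(float,o)),True) for o in obs]
barA=A([(60,100),(100,168),(140,240),(180,306),(200,66),(230,122),(290,236)])
rear=A([(37,63)])
ringA=A([(205,379),(260,368),(310,340),(350,302)])
glB=B([(537,190),(638,190),(587,170),(587,211)])
ringB=B([(498,180),(679,180),(588,221),(540,212),(635,212)])
barB=B([(527,60),(648,60)])
def res(q):
    bar=np.r_[circ(q,20,0),circ(q,20,-90)]
    return np.r_[dist(m1,bar,barA),dist(m1,np.r_[circ(q,30,q[6]),circ(q,30,q[6]-10)],ringA),dist(m1,bar,rear),
      dist(m2,circ(q,q[5],0),glB),dist(m2,circ(q,30,q[6]),ringB),dist(m2,np.r_[circ(q,20,0),circ(q,20,-90)],barB),q[6]*.1]
s=least_squares(res,[723,-200,264,.45,0,17,0],diff_step=1e-4,x_scale=[10,10,10,.1,.1,5,5],loss="soft_l1")
print(s.x,np.degrees(s.x[3:5]),s.cost);print(res(s.x))
q=s.x.copy()
J=s.jac;C=np.linalg.pinv(J.T@J);print("sig@.4px",np.sqrt(np.diag(C))*.4)
F=frame(q);print(F)
E
python3 lens.py
```

```text
[ 720.0229 -199.8851  267.5343    0.3895    0.0082   17.6411    0.    ] [22.3145  0.4675] 21.069516583313202
[  0.2371  -0.0218  -0.9681  -0.8834   0.1437  -0.2537  -0.7447   0.0606
  -0.2474   0.924    0.6226 -12.4402   0.0454  -0.2151   4.7767  -2.5053
   2.1295   0.632   -1.0765  -0.0267   0.2164   0.7921   0.3781   0.    ]
sig@.4px [0.2938 0.3735 0.4412 0.0076 0.0122 0.4461 4.    ]
[[-0.9251  0.0082 -0.3797]
 [-0.0075 -1.     -0.0031]
 [-0.3797  0.      0.9251]]
```

```bash
sed -i 's/bar=np.r_\[circ(q,20,0),circ(q,20,-90)\]/bar=np.r_[circ(q,20,0),circ(q,20,-q[7])]/; s/q\[6\]\*.1\]/(q[6]+3)*.05]/; s/17,0\],diff/17,-3,100],diff/; s/5,5\],loss/5,5,5],loss/' lens.py; python3 lens.py
```

```text
[ 716.297  -200.1054  266.7093    0.3841    0.       15.8291   -4.0451
  107.5907] [22.0076  0.    ] 4.081246824846376
[ 0.1583  0.0728 -0.6926 -0.4383  0.3047 -0.2463 -1.0488  0.1227 -0.2301
  0.9479  0.2559 -0.1493  0.2722 -0.512   0.2769  0.1766  1.6789  0.8311
 -1.4412 -0.5588  0.0017  0.3273  0.9189 -0.0523]
sig@.4px [   0.4058    0.206     0.3024    0.0059       nan    0.2812    0.4
 4206.1637]
[[-0.9271  0.     -0.3747]
 [-0.     -1.     -0.    ]
 [-0.3747  0.      0.9271]]lens.py:29: RuntimeWarning: invalid value encountered in sqrt
  J=s.jac;C=np.linalg.pinv(J.T@J);print("sig@.4px",np.sqrt(np.diag(C))*.4)
```

```bash
sed -i 's/.45,0,17/.45,.02,17/; s/t,y=q\[3\],q\[4\]/t,y=q[3],q[4]-1/; s/.45,.02,/.45,1.02,/' lens.py; python3 lens.py; python3 - <<'E'
# visual overlay check numbers: base corners in w1 (12 mm plane) give stand yaw
from h import *;import pickle
m=pickle.load(open("w1.pkl","rb"))
for p in [(410,238),(511,242),(519,59),(409,75)]: print(atz(m,np.array(p)/1.5625,12))
print("amp in w1: hs top ends",[atz(m,np.array(p)/1.5625,106) for p in [(205,290),(222,352)]])
E
```

```text
[ 716.0892 -200.5267  266.8141    0.3783    1.0202   15.7865   -4.0711
  104.042 ] [21.6766 58.4527] 3.686731764551067
[ 0.133   0.0722 -0.6673 -0.3888  0.1498 -0.3691 -1.1065  0.0773 -0.5329
  0.6521  0.294  -0.1883 -0.1736 -0.0911  0.3052  0.3338  1.6533  1.0788
 -1.1979 -0.1565  0.0229  0.713   0.4982 -0.0536]
sig@.4px [   0.415     0.2564    0.3079    0.0079    0.0088    0.2591    0.4018
 3766.2174]
[[-0.9291  0.0202 -0.3693]
 [-0.0188 -0.9998 -0.0075]
 [-0.3694  0.      0.9293]]
[ 690.3214 -139.0936   12.    ]
[ 702.3481 -270.6739   12.    ]
[ 859.3695 -266.5973   12.    ]
[ 860.4253 -136.1997   12.    ]
amp in w1: hs top ends [array([575.8161, 218.8613, 106.    ]), array([481.3761, 181.4067, 106.    ])]
```

```bash
cat > d.py <<'E'
import sys
from h import *
def delta(Rg,pg):
    s=r.sense();Rn=R.from_quat(s['tcp_rot'],scalar_first=True)
    print("t",s['time'],"pos",s['position'],"dp",np.array(pg)-s['position'],"rot",(R.from_matrix(Rg)*Rn.inv()).as_rotvec(),"q",s['q'],"F",s['ft_force'],"w",s['grip_width'])
def down(yaw): # tool down with x_t at heading yaw (deg)
    a=np.radians(yaw);return np.c_[[np.cos(a),np.sin(a),0],[np.sin(a),-np.cos(a),0],[0,0,-1]]
E
python3 -c "
from d import *
delta(down(-77),[540,205,265])"
```

```text
t 2.6 pos [ 540.9358 -214.4978  336.1601] dp [ -0.9358 419.4978 -71.1601] rot [-0.1375  0.7875  0.2017] q [ 0.4167 -0.0533  0.0517  2.2174 -0.9956  0.4471 -0.282 ] F [-2.0592 -2.0386  0.3418] w 42.739512191506115
```

>>> {"method": "drive_tool", "body": {"dp": [[-20, 35, 0], [-20, 75, 0], [-10, 115, 0], [0, 155, 0], [0, 195, -10], [0, 235, -20], [0, 275, -30], [0, 315, -40], [0, 355, -50], [0, 390, -60], [-1, 420, -71], [-1, 420, -71]], "rotation": [[0, 0.08, 0.02], [0, 0.16, 0.04], [-0.02, 0.24, 0.06], [-0.04, 0.32, 0.08], [-0.06, 0.4, 0.1], [-0.08, 0.48, 0.12], [-0.1, 0.56, 0.14], [-0.12, 0.64, 0.16], [-0.13, 0.72, 0.18], [-0.1375, 0.7875, 0.2017], [-0.1375, 0.7875, 0.2017], [-0.1375, 0.7875, 0.2017]], "claw": [0.0, 0.0, 0.0, 0.0, 0.0, 0.0, 0.0, 0.0, 0.0, 0.0, 0.0, 0.0]}}

```text
time: 3.8
position: [538.9, 207.7, 262.7]
tcp_rot: [0.001, 0.783, -0.622, -0.003]
ft_force: [0.4, 0.2, -0.2]
grip_width: 42.6
```

```bash
python3 snap.py w3
```

```text
3.85 [539.4206 205.3801 263.3731] [ 0.0062  0.3092 -0.5857  1.7804  0.1853  1.1119 -1.9854] 42.523502821080264 0.0365774781749983
[[ 0.2242 -0.9745 -0.0049]
 [-0.9745 -0.2242  0.0005]
 [-0.0016  0.0047 -1.    ]]
```

View pics/w3.png

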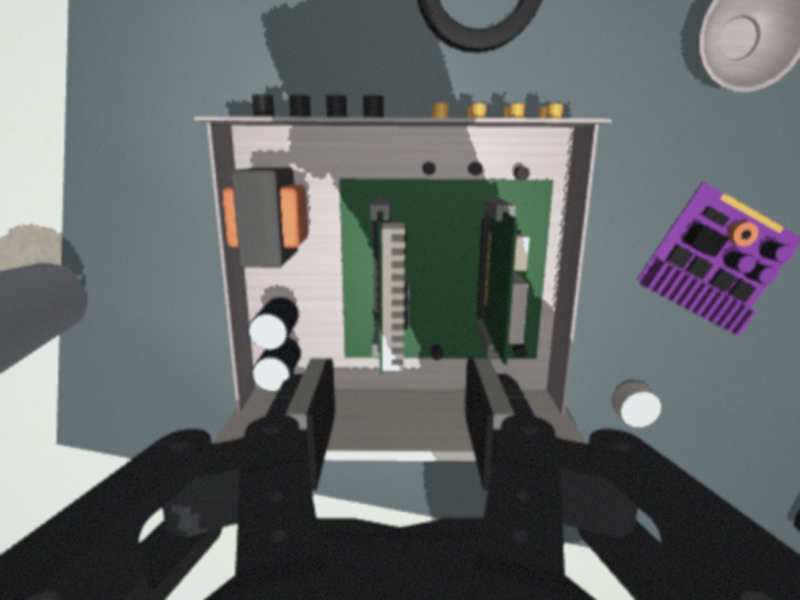

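```bash
python3 - <<'E'
import cv2,numpy as np
a=cv2.imread("pics/w3_raw.png")
c=cv2.resize(a[125:245,210:350],None,fx=5,fy=5,interpolation=cv2.INTER_CUBIC)
cv2.imwrite("pics/c3.png",c)
E
```

```text
(no output)
```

View pics/c3.png

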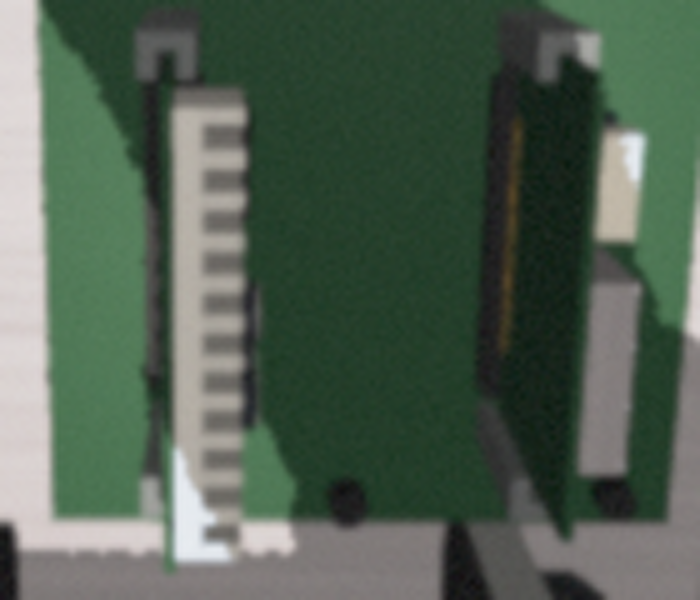

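```bash
python3 - <<'E'
from h import *;import pickle
m=pickle.load(open("w3.pkl","rb"))
P={k:atz(m,np.array(p)/5+[210,125]-.4,106) for k,p in dict(fl=(169,103),fr=(246,103),nr=(238,560),nl=(168,562)).items()}
for k,v in P.items(): print(k,v)
print("len",np.linalg.norm(P['fl']-P['nl']),np.linalg.norm(P['fr']-P['nr']),"thick",np.linalg.norm(P['fl']-P['fr']),np.linalg.norm(P['nl']-P['nr']))
for a,b in(('nl','fl'),('nr','fr')):
    d=P[b]-P[a];print(np.degrees(np.arctan2(d[1],d[0])))
print("center",sum(P.values())/4)
# rear panel top z=72 and front z=102 direction
for z,p,q in((72,(196,118),(610,121)),(102,(215,457),(583,459))):
    a=atz(m,np.array(p)/1.5625,z);b=atz(m,np.array(q)/1.5625,z);d=a-b;print(a,b,np.degrees(np.arctan2(-d[0],d[1])),np.linalg.norm(d))
E
```

```text
fl [565.0035 224.7172 106.    ]
fr [568.2453 210.7904 106.    ]
nr [477.3748 191.0423 106.    ]
nl [473.7059 204.7972 106.    ]
len 93.44543828640117 92.9916186274689 thick 14.299177842910463 14.23580549098879
12.308344152096032
12.260932062678872
center [521.0824 207.8368 106.    ]
[600.1144 351.86    72.    ] [656.9734  99.328   72.    ] 12.688880471273832 258.85394552474344
[380.5265 302.7526 102.    ] [437.6369  51.5178 102.    ] 12.80677686325206 257.6441731817395
```

```bash
python3 -c "
from d import *
delta(down(-77.4),[521,207.8,94])"
```

```text
t 3.85 pos [539.4206 205.3801 263.3731] dp [ -18.4206    2.4199 -169.3731] rot [-0.0005 -0.0049 -0.0062] q [ 0.0062  0.3092 -0.5857  1.7804  0.1853  1.1119 -1.9854] F [ 0.6656 -0.8521  0.8224] w 42.523502821080264
```

>>> {"method": "drive_tool", "body": {"dp": [[-9, 1, -20], [-18, 2, -45], [-18.5, 2.4, -70], [-18.5, 2.4, -95], [-18.5, 2.4, -115], [-18.5, 2.4, -130], [-18.5, 2.4, -130], [-18.5, 2.4, -130]], "rotation": [[0, -0.005, -0.006], [0, -0.005, -0.006], [0, -0.005, -0.006], [0, -0.005, -0.006], [0, -0.005, -0.006], [0, -0.005, -0.006], [0, -0.005, -0.006], [0, -0.005, -0.006]], "claw": [0, 0, 0, 0, 0, 0, 0, 0]}}

```text
time: 4.65
position: [522.0, 205.8, 135.2]
tcp_rot: [-0.001, 0.779, -0.626, 0.001]
ft_force: [0.5, -0.1, 0.3]
grip_width: 42.6
```

```bash
python3 -c "
from d import *
delta(down(-77.4),[521,207.8,94])"; python3 snap.py w4;python3 - <<'E'
import cv2
a=cv2.imread("pics/w4_raw.png")
cv2.imwrite("pics/c4.png",cv2.resize(a[134:334,140:370],None,fx=2.8,fy=2.8,interpolation=cv2.INTER_CUBIC))
E
```

```text
t 4.65 pos [521.987  205.835  135.2464] dp [ -0.987    1.965  -41.2464] rot [0.0001 0.0033 0.0031] q [-0.0477  0.4238 -0.5479  1.9401  0.2911  0.8524 -2.1034] F [ 0.5416 -0.0555  0.3312] w 42.59759381801361
4.7 [522.1921 206.1061 135.6696] [-0.0479  0.4233 -0.5481  1.9398  0.291   0.8523 -2.1035] 42.519248713505185 0.008095127186613574
[[ 0.2152 -0.9766  0.0042]
 [-0.9766 -0.2153  0.0002]
 [ 0.0007 -0.0041 -1.    ]]
```

View pics/c4.png

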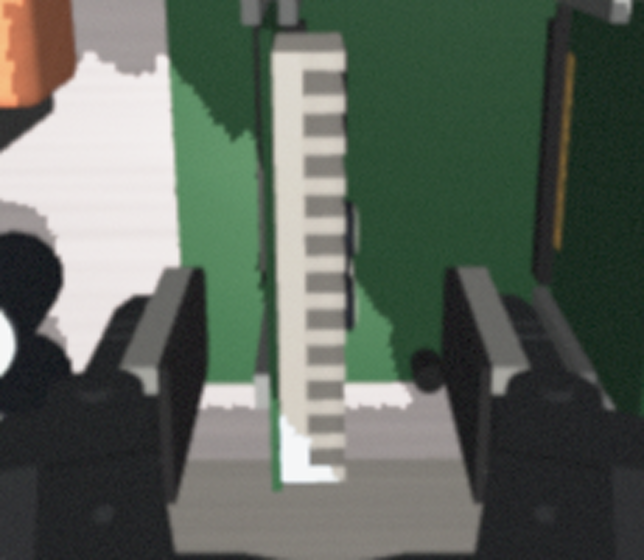

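>>> {"method": "drive_tool", "body": {"dp": [[-1, 2, 0], [-1, 2, -15], [-1, 2, -30], [-1, 2, -41.5], [-1, 2, -41.5], [-1, 2, -41.5]], "rotation": [[0, 0.003, 0.003], [0, 0.003, 0.003], [0, 0.003, 0.003], [0, 0.003, 0.003], [0, 0.003, 0.003], [0, 0.003, 0.003]], "claw": [0, 0, 0, 0, 0, 0]}}

```text
time: 5.3
position: [520.4, 208.3, 92.8]
tcp_rot: [0.0, 0.781, -0.625, -0.0]
ft_force: [1.2, 0.9, -0.7]
grip_width: 42.5
```

```bash
python3 -c "
from d import *
delta(down(-77.4),[521,207.8,94])"
```

```text
t 5.3 pos [520.3829 208.2995  92.7918] dp [ 0.6171 -0.4995  1.2082] rot [ 0.0004 -0.0007 -0.0009] q [-0.076   0.4831 -0.5233  1.9655  0.3366  0.7793 -2.1426] F [ 1.1547  0.8749 -0.6754] w 42.538701066140455
```

>>> {"method": "drive_tool", "body": {"dp": [[0, 0, 1], [0, 0, 1], [0, 0, 1], [0, 0, 1], [0, 0, 1], [0, 0, 1], [0, 0, 1], [0, 0, 1]], "rotation": [[0, 0, 0], [0, 0, 0], [0, 0, 0], [0, 0, 0], [0, 0, 0], [0, 0, 0], [0, 0, 0], [0, 0, 0]], "claw": [-0.3, -0.5, -0.7, -1, -1, -1, -1, -1], "newtons": 50}}

```text
time: 6.1
position: [520.9, 209.5, 95.1]
tcp_rot: [-0.001, 0.781, -0.625, 0.0]
ft_force: [-1.5, 4.9, 6.1]
grip_width: 15.1
```

>>> {"method": "drive_tool", "body": {"dp": [[0, 0, 5], [0, 0, 11], [0, 0, 18], [0, 0, 26], [0, 0, 36], [0, 0, 47], [0, 0, 60], [0, 0, 75], [0, 0, 95], [0, 0, 115], [0, 0, 135], [0, 0, 145]], "rotation": [[0, 0, 0], [0, 0, 0], [0, 0, 0], [0, 0, 0], [0, 0, 0], [0, 0, 0], [0, 0, 0], [0, 0, 0], [0, 0, 0], [0, 0, 0], [0, 0, 0], [0, 0, 0]], "claw": [-1, -1, -1, -1, -1, -1, -1, -1, -1, -1, -1, -1]}}

```text
time: 7.3
position: [521.3, 208.1, 241.8]
tcp_rot: [-0.001, 0.78, -0.625, 0.001]
ft_force: [-0.3, 0.8, -1.4]
grip_width: 15.0
```

```bash
python3 snap.py w5; python3 - <<'E'
from h import *
a=cv2.imread("pics/w5_raw.png");b=r.get_image("scene")[:,:,::-1]
cv2.imwrite("pics/scene5_raw.png",b)
cv2.imwrite("pics/c5.png",np.hstack([cv2.resize(a[100:384,80:430],(460,373)),cv2.resize(b[70:230,210:356],(340,373),interpolation=cv2.INTER_CUBIC)]))
print(r.sense()['ft_force'])
E
```

```text
7.35 [521.5655 208.3115 242.441 ] [-0.003   0.2993 -0.5906  1.8425  0.192   1.053  -2.019 ] 14.969622790829943 0.04897294182472922
[[ 0.2182 -0.9759  0.0036]
 [-0.9759 -0.2182  0.0004]
 [ 0.0004 -0.0036 -1.    ]]
[ 0.6712 -0.318  -1.3877]
```

View pics/c5.png

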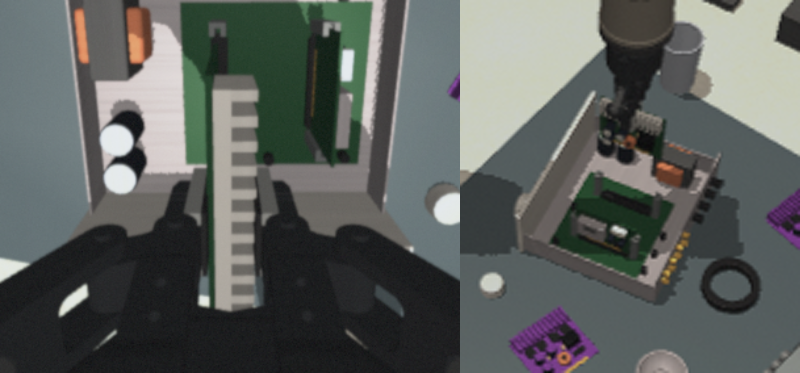

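```bash
cat > goal.py <<'E'
from d import *
t,y=np.radians(21.8),np.radians(.6)
L=np.array([716.2,-200.3,266.8])
X=np.array([-np.cos(t)*np.cos(y),-np.cos(t)*np.sin(y),-np.sin(t)]);Y=np.cross([0,0,1],X);Y/=np.linalg.norm(Y);Z=np.cross(X,Y)
M=L+120*X; Rg=np.c_[-X,np.cross(-Z,-X),-Z]; off=np.array([-6.7,0.1,34.5])
G=M-Rg@off
E
python3 - <<'E'
from goal import *; import pickle
print("M",M,"G",G);delta(Rg,G)
m=pickle.load(open("w5.pkl","rb"));s=r.sense();Rt=R.from_quat(s['tcp_rot'],scalar_first=True).as_matrix()
for p in((213,88),(258,88),(213,280),(256,280)):
    w=atz(m,np.array(p)/1.314+[80,100],s['position'][2]+11.5);print(Rt.T@(w-s['position']))
E
```

```text
M [ 604.7878 -201.4667  222.2359] G [ 598.1958 -201.4358  256.7568]
t 7.4 pos [521.2832 208.1731 240.9384] dp [  76.9125 -409.6089   15.8184] rot [-0.2574 -0.3201  1.3433] q [-0.0033  0.3007 -0.5904  1.8441  0.1927  1.0509 -2.0197] F [ 0.6712 -0.318  -1.3877] w 14.828294634156695
[ -4.1903 -46.0205 -11.3751]
[  9.1066 -46.0219 -11.3695]
[ -4.9851  21.0052 -11.56  ]
[  9.7257  21.0158 -11.5538]
```

>>> {"method": "drive_tool", "body": {"dp": [[-3, -15, 10], [-8, -45, 20], [-14, -80, 25], [-20, -117, 30], [-20, -155, 30], [-20, -193, 30], [-20, -231, 30], [-20, -269, 30], [-20, -307, 30], [-20, -345, 30], [-20, -380, 30], [-20, -409, 30]], "rotation": [[0, 0, 0], [-0.02, -0.025, 0.11], [-0.045, -0.055, 0.23], [-0.07, -0.085, 0.36], [-0.095, -0.115, 0.49], [-0.12, -0.147, 0.62], [-0.145, -0.18, 0.75], [-0.168, -0.21, 0.88], [-0.193, -0.24, 1.01], [-0.218, -0.27, 1.14], [-0.24, -0.3, 1.26], [-0.257, -0.32, 1.343]], "claw": [-1, -1, -1, -1, -1, -1, -1, -1, -1, -1, -1, -1]}}

```text
time: 8.6
position: [500.6, -175.4, 268.0]
tcp_rot: [-0.003, 0.983, -0.061, 0.17]
ft_force: [-0.1, 0.1, -2.4]
grip_width: 14.9
```

>>> {"method": "drive_tool", "body": {"dp": [[0, 0, 0], [0, 0, 0], [0, 0, 0], [0, 0, 0]], "rotation": [[0, 0, 0], [0, 0, 0], [0, 0, 0], [0, 0, 0]], "claw": [-1, -1, -1, -1]}}

```text
time: 9.0
position: [501.5, -173.0, 268.6]
tcp_rot: [-0.003, 0.983, -0.062, 0.17]
ft_force: [0.0, 0.0, -2.5]
grip_width: 15.4
```

```bash
python3 -c "
from goal import *
delta(Rg,G)"
```

```text
t 9.0 pos [ 501.5484 -172.9647  268.6172] dp [ 96.6474 -28.4711 -11.8604] rot [-0.0291 -0.0378  0.1313] q [ 0.6131  0.0322 -0.3639  2.1082 -0.0921  0.67    0.1879] F [ 0.0398  0.036  -2.4731] w 15.416530637908947
```

>>> {"method": "drive_tool", "body": {"dp": [[5, -8, 0], [15, -18, -2], [30, -28.5, -4], [45, -28.5, -6], [60, -28.5, -8], [73, -28.5, -10], [84, -28.5, -11], [92, -28.5, -12], [96.5, -28.5, -12], [96.5, -28.5, -12], [96.5, -28.5, -12], [96.5, -28.5, -12]], "rotation": [[-0.01, -0.013, 0.045], [-0.02, -0.026, 0.09], [-0.029, -0.038, 0.131], [-0.029, -0.038, 0.131], [-0.029, -0.038, 0.131], [-0.029, -0.038, 0.131], [-0.029, -0.038, 0.131], [-0.029, -0.038, 0.131], [-0.029, -0.038, 0.131], [-0.029, -0.038, 0.131], [-0.029, -0.038, 0.131], [-0.029, -0.038, 0.131]], "claw": [-1, -1, -1, -1, -1, -1, -1, -1, -1, -1, -1, -1]}}

```text
time: 10.2
position: [597.6, -202.6, 256.9]
tcp_rot: [-0.001, 0.982, 0.004, 0.189]
ft_force: [0.4, -0.1, -2.0]
grip_width: 15.2
```

```bash
python3 - <<'E'
from goal import *; import pickle
delta(Rg,G)
m=r.camera_model("wrist");w=r.get_image("wrist");S=r.camera_model("scene");T=r.camera_model("top");sc=r.get_image("scene");tp=r.get_image("top")
pickle.dump((m,S,T),open("w6.pkl","wb"))
for n,i in(("w6",w),("s6",sc),("t6",tp)): cv2.imwrite(f"pics/{n}_raw.png",i[:,:,::-1])
c=lambda i,x,y,w,h,f:cv2.resize(i[y:y+h,x:x+w,::-1],None,fx=f,fy=f,interpolation=cv2.INTER_CUBIC)
a=c(sc,210,190,100,100,4);b=c(tp,260,80,100,100,4)
cv2.imwrite("pics/c6.png",np.hstack([a,b]));
cv2.imwrite("pics/w6.png",cv2.resize(w[:,:,::-1],(800,600)))
s=r.sense();Rt=R.from_quat(s['tcp_rot'],scalar_first=True).as_matrix()
print("lens proj in wrist",proj(m,L))
c8=[s['position']+Rt@(off+[0,yy,zz]) for yy in(-50,50) for zz in(-46,46)]
print((proj(S,c8)-[210,190])*4,(proj(T,c8)-[260,80])*4+[400,0])
E
```

```text
t 10.2 pos [ 597.5559 -202.6481  256.9374] dp [ 0.6399  1.2123 -0.1806] rot [0.0003 0.0007 0.0014] q [ 0.5793  0.2074 -0.3408  1.95   -0.0498  0.6279  0.3021] F [ 0.3882 -0.1336 -1.9568] w 15.173240126116713
lens proj in wrist [[453.4866 225.1492]]
[[ 63.6826  53.994 ]
 [106.6468 133.658 ]
 [-30.1401 155.312 ]
 [ 18.8445 232.5679]] [[555.4657 451.4107]
 [538.078  419.771 ]
 [693.2542 449.9512]
 [664.8993 418.4783]]
```

View pics/c6.png

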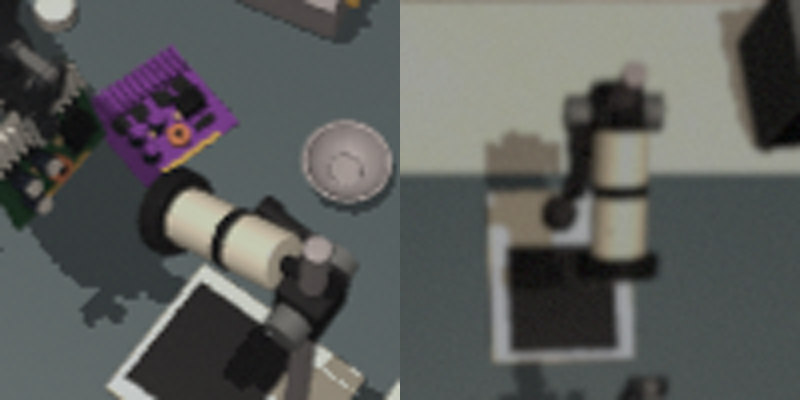

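View pics/w6.png

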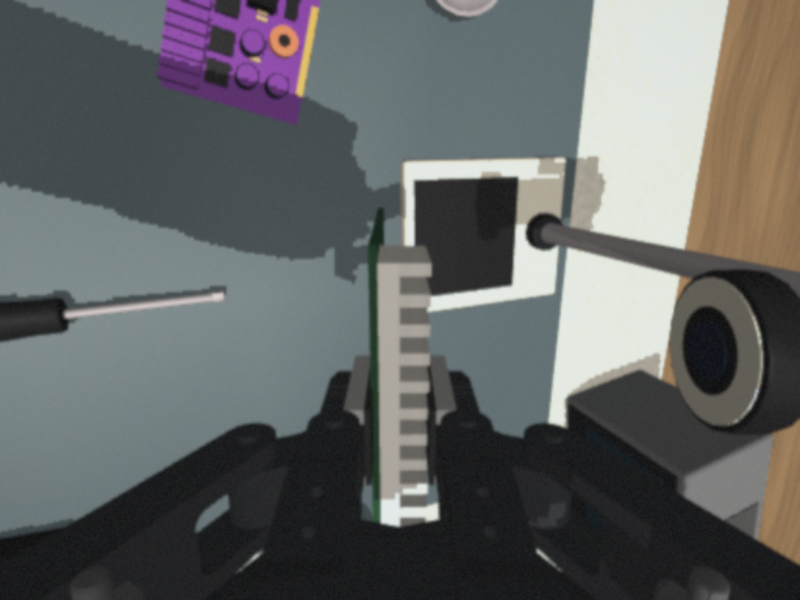

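```bash
python3 - <<'E'
from goal import *; import pickle
m=pickle.load(open("w6.pkl","rb"))[0];f=3.9
w=cv2.imread("pics/w6_raw.png")[160:290,410:512];c=cv2.resize(w,None,fx=f,fy=f,interpolation=cv2.INTER_CUBIC);o=c.copy()
th=np.linspace(0,2*np.pi,60)
for rad,s,col in((30,-4,(0,0,255)),(15.8,0,(0,255,255)),(20,-95,(255,0,255))):
    P=L+s*X+rad*(np.outer(np.cos(th),Y)+np.outer(np.sin(th),Z))
    for u in (proj(m,P)-[410,160]+.5)*f-.5: cv2.circle(o,tuple(int(v) for v in u),1,col,-1)
cv2.imwrite("pics/c7.png",np.hstack([c,o]));print(c.shape)
E
```

```text
(507, 398, 3)
```

View pics/c7.png

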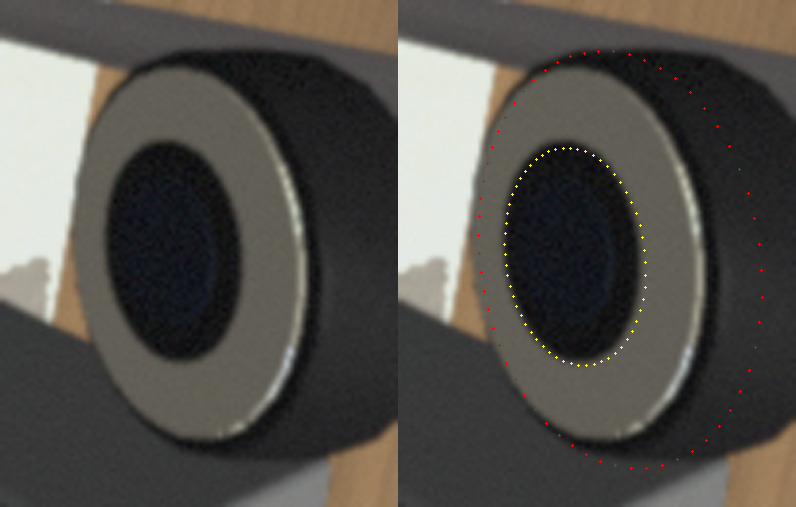

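```bash
cat > lens2.py <<'E'
exec(open("lens.py").read().split("def res")[0])
m6=pickle.load(open("w6.pkl","rb"))[0]
W=lambda P:(np.array(P,float)+.5)/3.9-.5+[410,160]
gre=W([(77,235),(90,340),(135,408),(204,440),(262,410),(304,262),(287,180),(245,105),(180,67),(125,88),(93,150)])
gl=W([(107,235),(242,265),(167,140),(184,361),(122,315),(128,160)])
def res(q,v=(1,1,1)):
    bar=np.r_[circ(q,20,0),circ(q,20,-q[7])]
    return np.r_[v[0]*np.array(dist(m1,bar,barA)),v[1]*np.array(dist(m2,circ(q,q[5],0),glB)+dist(m2,bar,barB)),v[2]*np.array(dist(m6,circ(q,q[6],0),gre)+dist(m6,circ(q,q[5],0),gl)),.1*(q[7]-100)]
for v in((1,1,1),(0,0,1),(1,1,0)):
    s=least_squares(lambda q:res(q,v),[716,-200,267,.38,1.02,16,27,100],diff_step=1e-4,x_scale=[10,10,10,.1,.1,5,5,5],loss="soft_l1")
    print(v,s.x[:3],np.degrees([s.x[3],s.x[4]-1]),s.x[5:],s.cost)
    if v==(1,1,1): print(res(s.x)[:-1])
E
python3 lens2.py
```

```text
(1, 1, 1) [ 717.5891 -200.2134  265.5318] [23.1734  0.6444] [16.2012 26.9346 99.9963] 5.3501059936141075
[ 0.7504  0.1044 -1.2455 -1.5395 -0.232  -0.3295 -0.2123  0.3363  0.0623
  0.1477 -0.0776  0.5506  0.5714  1.5857 -0.1988  0.1677 -0.3623 -0.3843
 -0.1279  0.3255  0.1296 -0.5489  0.0627  2.0839  0.0206  0.7289 -0.3417
  0.2736 -0.4472 -0.6699]
(0, 0, 1) [ 720.5986 -201.3914  263.6428] [24.1795  0.7483] [ 16.689   27.6337 100.    ] 2.5791462587748804
(1, 1, 0) [ 716.2306 -200.4741  266.6898] [21.8669  0.8375] [ 15.8178  26.2729 100.0218] 1.281233498955105
```

```bash
cat > seg.py <<'E'
exec(open("lens2.py").read().split("for v in")[0])
f=4;g=cv2.imread("pics/w6_raw.png")[160:290,410:512];g=cv2.GaussianBlur(cv2.resize(g,None,fx=f,fy=f,interpolation=cv2.INTER_CUBIC),(0,0),3)
k=cv2.cvtColor(g,cv2.COLOR_BGR2GRAY)
def edge(c,n,rmin,rmax,sgn):
    out=[]
    for a in np.linspace(0,2*np.pi,n,endpoint=False):
        rr=np.arange(rmin(a),rmax(a),.5);x=c[0]+rr*np.cos(a);y=c[1]+rr*np.sin(a)
        ok=(x>1)&(x<k.shape[1]-2)&(y>1)&(y<k.shape[0]-2)
        v=cv2.remap(k,x[ok].astype(np.float32)[None],y[ok].astype(np.float32)[None],cv2.INTER_LINEAR)[0].astype(float)
        d=np.gradient(v)*sgn;i=d.argmax();out.append((x[ok][i],y[ok][i]))
    return np.array(out)
el=lambda A,B:(lambda a:A*B/np.hypot(B*np.cos(a-.0),A*np.sin(a)))
q0=f/3.9;E1=el(68*q0,111*q0);E2=el(114*q0,188*q0)
gl_=edge((174.5*q0,250*q0),48,lambda a:.8*E1(a),lambda a:1.2*E1(a),1)
gr_=edge((190*q0,253*q0),48,lambda a:.88*E2(a),lambda a:1.12*E2(a),-1)
ok=np.abs(np.arctan2(gr_[:,1]-260,gr_[:,0]-195))<1.9   # right/top/bottom: grey against black ring
print("glass ell",cv2.fitEllipse(gl_.astype(np.float32)),"grey",cv2.fitEllipse(gr_[ok].astype(np.float32)))
cv=lambda p:(p+.5)/f-.5+[410,160]
gl=cv(gl_);gre=cv(gr_[ok])
for v in((1,1,.4),(0,0,1),(1,1,1)):
    s=least_squares(lambda q:res(q,v),[716,-200,267,.38,1.02,16,27,100],diff_step=1e-4,x_scale=[10,10,10,.1,.1,5,5,5],loss="soft_l1",f_scale=.3)
    rr=np.array(res(s.x)[:-1]);print(v,s.x[:3],np.degrees([s.x[3],s.x[4]-1]),s.x[5:7],"rms",[np.sqrt((rr[a:b]**2).mean()).round(2) for a,b in((0,7),(7,13),(13,13+len(gre)),(13+len(gre),None))])
E
python3 seg.py
```

```text
glass ell ((177.70057678222656, 257.0938720703125), (135.78677368164062, 225.64022827148438), 173.2810821533203) grey ((195.14419555664062, 259.6044921875), (234.50575256347656, 382.6793518066406), 172.80624389648438)
(1, 1, 0.4) [ 717.1736 -200.0918  265.5606] [22.7201  0.928 ] [15.8112 27.2594] rms [np.float64(0.78), np.float64(0.44), np.float64(0.48), np.float64(0.42)]
(0, 0, 1) [ 719.0642 -200.793   264.275 ] [22.5384  1.0614] [15.9394 27.5949] rms [np.float64(2.85), np.float64(0.54), np.float64(0.46), np.float64(0.41)]
(1, 1, 1) [ 717.0788 -200.025   265.5836] [22.6392  0.9605] [15.7741 27.2855] rms [np.float64(0.76), np.float64(0.49), np.float64(0.48), np.float64(0.4)]
```

```bash
sed -i 's/21.8),np.radians(.6)/22.6),np.radians(.9)/; s/\[716.2,-200.3,266.8\]/[717.6,-200.3,265.2]/' goal.py; python3 -c "
from goal import *
print(G);delta(Rg,G)"
```

```text
[ 599.7551 -202.0512  253.5101]
t 10.35 pos [ 597.6913 -202.6511  256.9605] dp [ 2.0637  0.5999 -3.4504] rot [ 0.0005 -0.0131  0.0066] q [ 0.5793  0.2075 -0.3408  1.9498 -0.0497  0.6278  0.302 ] F [-0.0482 -0.1615 -2.0667] w 15.638906231927876
```

>>> {"method": "drive_tool", "body": {"dp": [[1, 0.3, -1.5], [2, 0.6, -3.4], [2, 0.6, -3.4], [2, 0.6, -3.4], [2, 0.6, -3.4], [2, 0.6, -3.4]], "rotation": [[0, -0.006, 0.003], [0, -0.013, 0.0065], [0, -0.013, 0.0065], [0, -0.013, 0.0065], [0, -0.013, 0.0065], [0, -0.013, 0.0065]], "claw": [-1, -1, -1, -1, -1, -1]}}

```text
time: 10.95
position: [600.0, -201.9, 253.5]
tcp_rot: [-0.001, 0.981, 0.008, 0.196]
ft_force: [-0.2, 0.6, -1.1]
grip_width: 15.0
```

```bash
python3 - <<'E'
from goal import *
delta(Rg,G);s=r.sense();print(abs(s['joint_velocities']).max())
m=r.camera_model("wrist");w=r.get_image("wrist");w5=cv2.imread("pics/w6_raw.png")[:,:,::-1]
# grip stability: sink patch unchanged between frames in the tool-fixed camera
p=cv2.matchTemplate(w,np.ascontiguousarray(w5[165:300,240:275]),cv2.TM_CCOEFF_NORMED);print(cv2.minMaxLoc(p),"expected (240,165)")
delta(Rg,G)
E
```

```text
t 10.95 pos [ 600.0059 -201.8851  253.4732] dp [-0.2509 -0.1662  0.0369] rot [ 0.0003 -0.0002 -0.0002] q [ 0.5844  0.2112 -0.3458  1.9578 -0.0585  0.6051  0.3171] F [-0.1733  0.6338 -1.0807] w 15.021905284948003
0.0021344682692176825
(-0.3636751174926758, 0.9980942606925964, (352, 5), (240, 165)) expected (240,165)
t 11.0 pos [ 600.0025 -201.8669  253.4731] dp [-0.2475 -0.1843  0.037 ] rot [ 0.0003 -0.0002 -0.0002] q [ 0.5844  0.2112 -0.3458  1.9578 -0.0585  0.6051  0.3172] F [-0.0215  0.3433 -1.4687] w 14.734949432020342
```

```bash
python3 -c "
from station import r
print(r.finish_job())"
```

```text
the job is handed in; nothing more can be done
None
```

I gripped the amplifier module by its heat sink and lifted it straight out of the slot. It is now held heat sink up, component side to the inspection camera. I handed the job in at 11 s of robot time with the arm still holding it. No verdict was reported.

**Last checks before hand-in:**
- **Position:** the tool was within about 0.3 mm and 0.03° of the computed pose, with joint speeds near 0.
- **Grip:** it measured about 15 mm on the 15.8 mm heat sink, at 50 N. The heat sink had not moved in the jaws between the last two pictures.
- **Clearance:** the force reading showed only about the module's weight. I did not take a separate picture of the module's surroundings after the final adjustment.
- **Tuner board:** it was still in its slot in the picture after the lift. I took no later picture of it.

**Where measurements disagreed:**
- **Lens fit:** the first fit from two views gave a downward slant of 21.7–21.9° and a height of 266.8 mm. The close-up at the hold position gave 22.5° and 264.3 mm, with the glass about 3 mm further away. I moved to a blend of 22.6° with the lens at (717.6, -200.3, 265.2).
- **Heat sink in the jaws:** the wrist camera showed it about 1.2 mm off centre. I put this down to camera calibration and did not correct for it.
- **Remaining uncertainty:** I estimate about 1–2 mm and 1° in the final placing, mostly from the lens measurement.

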